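Take the tool caddy off its lockable hook

ROBOT

A 6-joint arm with a two-finger parallel gripper is mounted at the origin on the work surface. World frame = base frame: x ahead of the robot, y to its left, z up, the work surface at z = 0. Lengths are in m, angles in rad, forces in N, time in s.
With the tool pointing down it reaches from about 0.275 to 0.775 m from the base axis. Payload 14.6 kg.
Tool frame: the origin (TCP) lies on the mounting face of the last link; the fingertips stand 173 mm ahead of it and the grasp point (between the pads) lies 155 mm ahead of it; z points along the fingers, y is the line along which they close (so a half turn about z gives the same grasp; the last joint's range is limited). The gripper opens to 85 mm and grips with 20 to 120 N. Pads are 22 mm wide; open, the fingers measure 114 mm over their backs; the gripper's body (76 mm by 85 mm) begins 54 mm behind the grasp point. The pads swing forward as they close: fully open they stand 13 mm farther back than shut.
Start: joints at [-1.318, 0.263, -0.048, 1.259, 0, 1.415], TCP at [0.208, -0.482, 0.405] pointing down, gripper open.
Joint ranges: [-2.65, 2.65], [-0.89, 1.7], [-1.18, 1.37], [-2.13, 2.11], [-1.35, 1.29], [-3.14, 3.14]. Speed limits (rad/s): [1.89, 1.89, 2.57, 2.79, 3.14, 3.14].

INTERFACE

Orientations are given as a unit quaternion [w, x, y, z].
In Python, from plant import get_obs, grab_frame, camera_model, job_done gives the robot as it stands.
- The arm moves only by the tool step_arm, never from a script. Its argument "increments" is a list of rows, each an object of numbers: "claw": the opening in per cent of the stroke, from 0 (shut) to 100 (fully open); "dx", "dy", "dz": the shift along the tool's x, y, z in cm; "ax", "ay", "az": the turn, a rotation vector about the tool's x, y, z in degrees. A call has 1 to 20 rows; each row shifts and turns the commanded pose from where the row before left it, along the tool's axes as they then stand; what a row does not reach is not made up. A row lasts 1/12 s, in which the tool goes at most 41.7 mm and 7.16 degrees, less where a joint would pass 70% of its speed; a pose out of reach is approached as far as the arm can. A call with a gripper value outside its range is refused whole. The fingers move at their own pace and stop on an object; the grip force is fixed at half the most. Time passes only in rows, so rows that do not move let the fingers close. It gives the time, the measured TCP pose, the force, the opening and the grip force at its end, in the units of the state.
- get_obs(): the state, without advancing time (a new reading comes with each control period).
- grab_frame(name): name is "scene" or "top"; returns the picture (480x640x3 uint8, red, green, blue); there is no depth.
- camera_model(name): a dict with "fx", "fy", "cx", "cy" (pixels), "dist_coeffs" ([k1, k2, p1, p2, k3] as OpenCV has them; the pictures are not rectified), "extrinsics" (4x4, takes a point from camera to world coordinates). Camera axes: x right, y down, z forward; pixel columns grow to the right and rows downward; lengths in m; the calibration is good to about 2 mm. A picture is of the moment at which its call begins. camera_model takes no time and is no camera call.
- job_done(): hands the job in; it is judged then, once.
The state is a dict: "t": time; "joint_positions": joint angles; "joint_velocities": joint speeds; "joint_efforts": joint torques, N m; "eef_pos": TCP position; "orientation": TCP orientation; "ft_force": force on the tool from outside, world axes, zero at the start; "ft_torque": the same for the moment, N m; "width": finger opening in m; "grip_force": force on a finger pad.
Only numpy, scipy, OpenCV 4.12 (cv2) and the standard library are available. Lean on these libraries where they do the work, as an engineer would, in place of code of your own. Each camera call takes 0.05 s, during which the arm holds its last target. There are 200 camera calls.

TASK

The blue tool caddy hangs by its cross bar on a twin hook whose sprung red keeper closes over the bar. Take the caddy by its orange grip, push it back against the keeper's yellow roller to press the keeper open, and keep it pressed while lifting the bar up out of the hook; the light keeper bends if it is strained, so never force it. Then set the caddy down gently, upright, in the middle of the blue board, let go, and leave the other things on the table alone.

Things in the scene. Friction and masses are not known exactly. Their poses are not given: they have to be found in the camera images.
- stand: fixed grey hook stand on a 160 x 120 x 10 mm base. Origin: on the table, straight under the hook's seat. z up; +x leads from the open mouth into the hook, to a 30 mm wide column 70 mm behind the seat; y runs along the hanging bar. Under the prongs the space is free from mouth to column. Nothing of stand or keeper is over 31 mm above the seat
- seat (a point): the hook's seat, 200 mm above the table: the bar's axis hangs here (up to 3 mm nearer the mouth, within 4 mm in y). Two prongs, 6 mm wide, at y = -30 and +30 mm (stand axes) carry the bar on level tops from x = -9 to +62 mm, so it can slide back; their upturned tips (x = -16 to -9 mm) end 4 mm above the seat's height
- slot (a point): middle of the slot, fixed on the stand 32 mm behind the seat at y = +38 mm (stand axes), in which the keeper's bracket with its upright hinge pin is clamped: anywhere from 8 mm nearer the mouth to 8 mm farther back. Which, is not reported: the keeper must be found by feel (or seen). The keeper's finger is at y = -42 to -32 mm and covers the bar in every setting
- keeper (a joint): red keeper lever: 0 rad shut, hard stop 0.54 rad; springs shut at once when let go. Its yellow upright roller (8 mm across, y = +20 mm, 4 mm below to 30 mm above the seat) faces the bar's back, 2 to 21 mm behind it. Pushing it straight back with the bar takes 4 N to start, 5 N near the stop, and draws the finger back 4 times as far. Bar free from 0.47 rad (roller 9.5 mm back; stop: 11 mm)
- grip (a point): middle of the gripping length of the caddy's orange grip, an upright 14 x 14 mm post, 48 mm above the bar's axis; the post runs from 5 mm to 67 mm above the bar's axis. Axes are the caddy's: z up, y along the bar, +x into the hook while it hangs
- bar (a point): middle of the caddy's cross bar: steel, 10 mm thick, 114 mm long, along the caddy's y, 135 mm above the caddy's underside. Below it a flat strap 24 mm wide (y) and 8 mm thick goes down to the box between the prongs. In the hook the keeper's rigid finger (4 mm thick) lies 6 mm above it. To come out it must go straight up against the roller until 23 mm up. Over 12 N on the keeper bends it
- foot (a point): centre of the underside of the caddy's blue box, which is 60 (x) x 110 (y) x 50 mm high, with fixed hand tools in it up to 86 mm above the underside. The whole caddy weighs 0.3 to 0.45 kg
- board_mid (a point): centre of the top face of the fixed blue board, 180 x 180 mm, 8 mm thick, lying flat on the table (top 8 mm above it)
- bowl: bystander: grey clay bowl, 124 mm across, 60 mm high; origin under its centre
- cup: bystander: grey clay cup, 72 mm across, 85 mm high; origin under its centre
- cone: bystander: grey clay cone, 80 mm across, 120 mm high; origin under its centre
- glaze_jar: bystander: white jar with yellow cap, 52 mm across, 70 mm high; origin under its centre
- rib_tool: bystander: spatula 160 mm long lying on the table
- mug: bystander: terracotta mug, 76 mm across, 90 mm high, handle at its +y; origin under its centre

How it is judged:
By the outcome, as a careful person would: the job done as asked, in the order asked, and still so for the second after the job is handed in, with the robot touching nothing.
It also fails if it takes over 67 s, if anything falls off the work surface, if the arm or the gripper's body presses on something with over 40 N, if the wrist force passes 120 N, or if a joint passes its speed limit or range.

## Working session

There is one attempt and no reset: what is moved stays moved. The work goes in short steps, Python scripts to look and compute and a tool call to move; the robot and the scene stay as the last step left them, time stands still between calls to the robot, and variables do not carry over. Pictures are saved under pics/ and viewed, at most 10 in all, crops included, and the job is handed in when it is done.

Besides the shell and the picture viewer there is one more tool, called after "Request:" as name([rows], argument=value, ...), one row to a line, values as JSON. step_arm: Moves the arm, as the interface text tells. Its arguments: {"type":"object","properties":{"increments":{"type":"array","items":{"type":"object","properties":{"claw":{"type":"number"},"dx":{"type":"number"},"dy":{"type":"number"},"dz":{"type":"number"},"ax":{"type":"number"},"ay":{"type":"number"},"az":{"type":"number"}}}}},"required":["increments"]}

```bash
mkdir -p pics; ls
cat > h.py <<'E'
import numpy as np, cv2
from plant import get_obs, grab_frame, camera_model, job_done
def ray(name,px):
    m=camera_model(name);K=np.array([[m["fx"],0,m["cx"]],[0,m["fy"],m["cy"]],[0,0,1.]])
    u=cv2.undistortPoints(np.array(px,float).reshape(-1,1,2),K,np.array(m["dist_coeffs"])).reshape(-1,2)
    T=np.array(m["extrinsics"]);d=np.c_[u,np.ones(len(u))]@T[:3,:3].T
    return T[:3,3],d
def onz(name,px,z):
    o,d=ray(name,px);return o+d*((z-o[2])/d[:,2])[:,None]
def tri(p1,p2):
    o1,d1=ray("scene",[p1]);o2,d2=ray("top",[p2]);A=np.c_[d1[0],-d2[0]]
    s=np.linalg.lstsq(A,o2-o1,rcond=None)[0];a=o1+s[0]*d1[0];b=o2+s[1]*d2[0]
    return (a+b)/2,np.linalg.norm(a-b)
E
python3 - <<'E'
from h import *
for n in("scene","top"):
    cv2.imwrite(f"pics/{n}0.png",grab_frame(n)[:,:,::-1]);print(n,np.round(camera_model(n)["extrinsics"],3).tolist(),camera_model(n)["fx"])
print(get_obs())
E
```

```text
pics
scene [[-0.86, 0.423, -0.285, 0.946], [0.511, 0.703, -0.495, 0.602], [-0.009, -0.571, -0.821, 1.169], [0.0, 0.0, 0.0, 1.0]] 571.7793890682186
top [[-0.001, -0.996, 0.084, 0.498], [-1.0, 0.001, 0.008, 0.001], [-0.008, -0.084, -0.996, 1.259], [0.0, 0.0, 0.0, 1.0]] 433.3166218762123
{'t': 0.1, 'joint_positions': array([-1.31831579e+00,  2.63490586e-01, -4.88914847e-02,  1.25942024e+00,
       -3.97723943e-06,  1.41549595e+00]), 'joint_velocities': array([-0.00024003, -0.00251749,  0.00142803, -0.00014477, -0.0009647 ,
        0.00053635]), 'joint_efforts': array([ 7.69698818e-03, -6.38570952e+01,  3.85065114e+01,  9.83874168e-03,
       -3.41359815e-06,  3.96121118e-05]), 'eef_pos': array([ 0.20817237, -0.4818642 ,  0.40425846]), 'orientation': array([-5.02304159e-04,  9.79286125e-01,  2.02480696e-01, -2.64171951e-05]), 'ft_force': array([-0.70955728,  0.43757409,  0.21080914]), 'ft_torque': array([ 0.01358388, -0.01263577,  0.01227127]), 'grip_force': 0.0, 'width': 0.08541181137065014}
```

View pics/scene0.png

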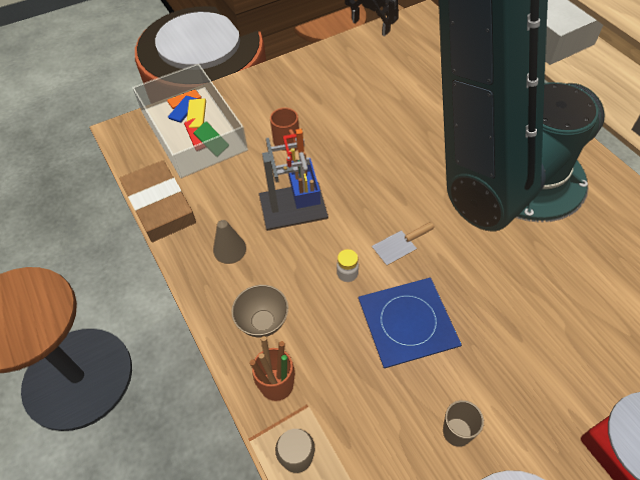

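View pics/top0.png

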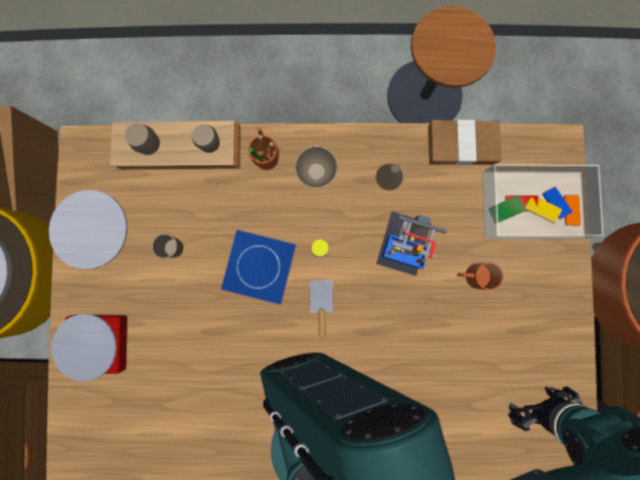

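The scene view has the stand and caddy near (290,175), and the board is at (410,322). In the top view the stand is near (410,243) and the board near (259,267). Next I'll take zoomed crops.

Run:
```python
import cv2
s=cv2.imread("pics/scene0.png")[120:240,245:345];t=cv2.imread("pics/top0.png")[195:285,365:465]
cv2.imwrite("pics/cs.png",cv2.resize(s,None,fx=5,fy=5,interpolation=cv2.INTER_CUBIC))
cv2.imwrite("pics/ct.png",cv2.resize(t,None,fx=6,fy=6,interpolation=cv2.INTER_CUBIC))
```

```text
(no output)
```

View pics/cs.png

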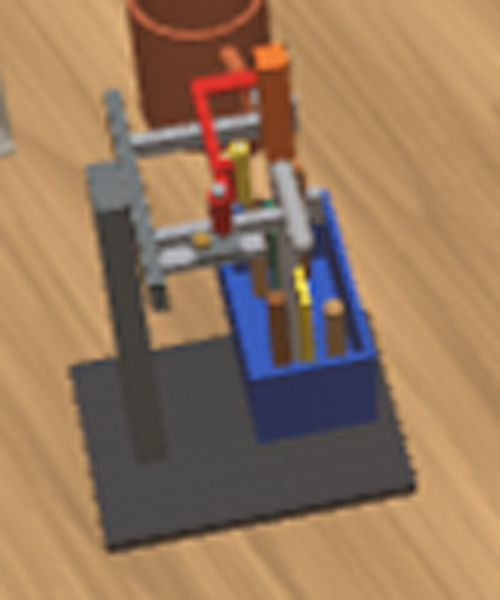

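View pics/ct.png

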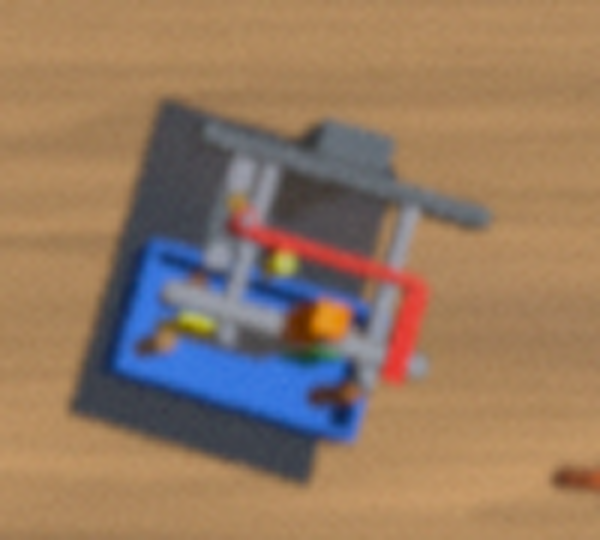

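Both crops are clear. In the top crop the bar ends are at (165,292) and (425,367), the roller at (285,262) and the grip top at (323,318). In the scene crop the grip top is at (272,55). The base corners are visible, and the mouth faces the robot.

Run:
```python
from h import *
f=lambda p:np.array(p)/6+np.array([365,195])-0.42
g=lambda p:np.array(p)/5+np.array([245,120])-0.4
r=lambda *a:print(*[np.round(x,4).tolist() if not isinstance(x,str) else x for x in a])
b=onz("top",[f((165,292)),f((425,367))],.2);r("bar",b,b.mean(0),np.linalg.norm(b[1]-b[0]))
r("yaw",np.degrees(np.arctan2(*(b[0]-b[1])[:2]))*-1)
c=onz("top",[f((165,100)),f((75,410)),f((310,483))],.01);r("base",c,np.linalg.norm(c[0]-c[1]),np.linalg.norm(c[1]-c[2]))
c=onz("scene",[g((75,367)),g((110,545)),g((412,487))],.01);r("base scene",c,np.linalg.norm(c[0]-c[1]),np.linalg.norm(c[1]-c[2]))
r("grip top",onz("top",[f((323,318))],.267),onz("scene",[g((273,57))],.267),*tri(g((273,57)),f((323,318))))
r("roller top",onz("top",[f((285,260))],.23),onz("scene",[g((238,150))],.23))
for n in("top","scene"):
    im=cv2.imread(f"pics/{n}0.png");h=cv2.cvtColor(im,cv2.COLOR_BGR2HSV)
    m=cv2.inRange(h,(100,120,50),(130,255,255));cs,_=cv2.findContours(m,0,2)
    for k in sorted(cs,key=cv2.contourArea)[-2:]:
        q=cv2.boxPoints(cv2.minAreaRect(k));P=onz(n,cv2.approxPolyDP(k,8,True).reshape(-1,2),.008);r(n,cv2.contourArea(k),P,P.mean(0))
    m=cv2.inRange(h,(22,150,120),(33,255,255));cs,_=cv2.findContours(m,0,2)
    for k in cs:
        if cv2.contourArea(k)>3:r("yel",cv2.contourArea(k),k.reshape(-1,2).mean(0),onz(n,[k.reshape(-1,2).mean(0)],.22))
```

```text
bar [[0.5718, -0.1744, 0.2], [0.541, -0.2802, 0.2]] [0.5564, -0.2273, 0.2] 0.1102
yaw -16.2328
base [[0.6784, -0.2073, 0.01], [0.5284, -0.1618, 0.01], [0.4933, -0.2741, 0.01]] 0.1567 0.1177
base scene [[0.6412, -0.316, 0.01], [0.6772, -0.2044, 0.01], [0.5299, -0.1578, 0.01]] 0.1173 0.1545
grip top [[0.557, -0.2236, 0.267]] [[0.5556, -0.225, 0.267]] [0.5567, -0.223, 0.2693] 0.0004
roller top [[0.5824, -0.2173, 0.23]] [[0.5808, -0.2161, 0.23]]
top 463.0 [[0.6063, -0.1947, 0.008], [0.5455, -0.1794, 0.008], [0.5165, -0.2945, 0.008], [0.5511, -0.2923, 0.008], [0.5541, -0.1939, 0.008], [0.6005, -0.2236, 0.008]] [0.5623, -0.2297, 0.008]
top 3530.5 [[0.6215, 0.2438, 0.008], [0.4565, 0.2849, 0.008], [0.414, 0.1201, 0.008], [0.5805, 0.0776, 0.008]] [0.5181, 0.1816, 0.008]
yel 203.0 [318.7692, 247.2308] [[0.561, 0.0051, 0.22]]
yel 571.0 [22.8116, 269.8043] [[0.5055, 0.7344, 0.22]]
yel 399.0 [542.9595, 209.0811] [[0.6534, -0.5428, 0.22]]
scene 261.0 [[0.6429, -0.7414, 0.008], [0.7401, -0.7015, 0.008], [0.7152, -0.6724, 0.008]] [0.6994, -0.7051, 0.008]
scene 5630.0 [[0.412, 0.1201, 0.008], [0.5818, 0.0774, 0.008], [0.6259, 0.2477, 0.008], [0.4564, 0.2903, 0.008]] [0.519, 0.1839, 0.008]
yel 254.0 [348.8333, 261.5556] [[0.6235, 0.0962, 0.22]]
yel 4.0 [304.6, 176.4] [[0.5915, -0.1408, 0.22]]
yel 7.0 [292.9167, 152.5] [[0.5798, -0.2162, 0.22]]
yel 368.5 [195.7188, 114.4375] [[0.7191, -0.4424, 0.22]]
```

Request:
step_arm([
  {"az":-7,"dz":-0.35},
  {"az":-7,"dz":-0.35},
  {"az":-7,"dz":-0.35},
  {"az":-7,"dz":-0.35},
  {"az":-7,"dz":-0.35},
  {"az":-7,"dz":-0.35},
  {"az":-7,"dz":-0.35},
  {"az":-7,"dz":-0.35},
  {"az":-7,"dz":-0.35},
  {"az":-7,"dz":-0.35},
  {"az":-7,"dz":-0.35},
  {"az":-7,"dz":-0.35},
  {"az":-7,"dz":-0.35},
  {"az":-7,"dz":-0.35},
  {"az":-7,"dz":-0.35},
  {"az":-7,"dz":-0.35},
  {"az":-7,"dz":-0.35},
  {"az":-7,"dz":-0.35},
  {"az":-7,"dz":-0.35},
  {"az":-7,"dz":-0.35},
])

```text
schema error: expected keys claw, dx, dy, dz, ax, ay, az
```

Request:
step_arm([
  {"dx":-1.5,"dy":2},
  {"dx":-1.5,"dy":2},
  {"dx":-1.5,"dy":2},
  {"dx":-1.5,"dy":2},
  {"dx":-1.5,"dy":2},
  {"dx":-1.5,"dy":2},
  {"dx":-1.5,"dy":2},
  {"dx":-1.5,"dy":2},
  {"dx":-1.5,"dy":2},
  {"dx":-1.5,"dy":2},
  {"dx":-1.5,"dy":2},
  {"dx":-1.5,"dy":2},
  {"dx":-1.5,"dy":2},
  {"dx":-1.5,"dy":2},
  {"dx":-1.5,"dy":2},
  {"dx":-1.5,"dy":2},
  {"dx":-1,"dy":1.5},
  {},
  {},
])

```text
schema error: expected keys claw, dx, dy, dz, ax, ay, az
```

```bash
cat >> h.py <<'E'
from scipy.spatial.transform import Rotation as Rn
def off(gx,gy,yaw):
    "report tool-frame shift (mm) to world xy, and tilt/yaw"
    o=get_obs();q=o["orientation"];R=Rn.from_quat([q[1],q[2],q[3],q[0]]).as_matrix()
    d=R.T@np.array([gx-o["eef_pos"][0],gy-o["eef_pos"][1],0])*1000
    ya=np.degrees(np.arctan2(R[1,0],R[0,0]))
    print("t",round(o["t"],2),"pos",np.round(o["eef_pos"],4),"d_tool mm",np.round(d,1),"yaw",round(ya,2),"az needed",round(ya-yaw,2),"zaxis",np.round(R[:,2],4),"F",np.round(o["ft_force"],1),"w",round(o["width"],4),np.round(o["joint_positions"],2))
E
python3 - <<'E'
from h import *
off(.5565,-.2245,163)
E
```

```text
t 0.1 pos [ 0.2082 -0.4819  0.4043] d_tool mm [ 4.218e+02 -9.810e+01  2.000e-01] yaw 23.36 az needed -139.64 zaxis [-3.e-04  1.e-03 -1.e+00] F [-0.7  0.4  0.2] w 0.0854 [-1.32  0.26 -0.05  1.26 -0.    1.42]
```

Request:
step_arm([
  {"claw":100,"dx":0,"dy":0,"dz":-0.35,"ax":0,"ay":0,"az":-7},
  {"claw":100,"dx":0,"dy":0,"dz":-0.35,"ax":0,"ay":0,"az":-7},
  {"claw":100,"dx":0,"dy":0,"dz":-0.35,"ax":0,"ay":0,"az":-7},
  {"claw":100,"dx":0,"dy":0,"dz":-0.35,"ax":0,"ay":0,"az":-7},
  {"claw":100,"dx":0,"dy":0,"dz":-0.35,"ax":0,"ay":0,"az":-7},
  {"claw":100,"dx":0,"dy":0,"dz":-0.35,"ax":0,"ay":0,"az":-7},
  {"claw":100,"dx":0,"dy":0,"dz":-0.35,"ax":0,"ay":0,"az":-7},
  {"claw":100,"dx":0,"dy":0,"dz":-0.35,"ax":0,"ay":0,"az":-7},
  {"claw":100,"dx":0,"dy":0,"dz":-0.35,"ax":0,"ay":0,"az":-7},
  {"claw":100,"dx":0,"dy":0,"dz":-0.35,"ax":0,"ay":0,"az":-7},
  {"claw":100,"dx":0,"dy":0,"dz":-0.35,"ax":0,"ay":0,"az":-7},
  {"claw":100,"dx":0,"dy":0,"dz":-0.35,"ax":0,"ay":0,"az":-7},
  {"claw":100,"dx":0,"dy":0,"dz":-0.35,"ax":0,"ay":0,"az":-7},
  {"claw":100,"dx":0,"dy":0,"dz":-0.35,"ax":0,"ay":0,"az":-7},
  {"claw":100,"dx":0,"dy":0,"dz":-0.35,"ax":0,"ay":0,"az":-7},
  {"claw":100,"dx":0,"dy":0,"dz":-0.35,"ax":0,"ay":0,"az":-7},
  {"claw":100,"dx":0,"dy":0,"dz":-0.35,"ax":0,"ay":0,"az":-7},
  {"claw":100,"dx":0,"dy":0,"dz":-0.35,"ax":0,"ay":0,"az":-7},
  {"claw":100,"dx":0,"dy":0,"dz":-0.35,"ax":0,"ay":0,"az":-7},
  {"claw":100,"dx":0,"dy":0,"dz":-0.35,"ax":0,"ay":0,"az":-7},
])

```text
t: 1.77
eef_pos: [0.2082, -0.4819, 0.4746]
orientation: [-0.0, 0.142, 0.99, 0.0]
ft_force: [-0.1, -0.1, 0.7]
width: 0.0854
grip_force: 0.0
```

Request:
step_arm([
  {"claw":100,"dx":-1,"dy":1.4,"dz":0,"ax":0,"ay":0,"az":0},
  {"claw":100,"dx":-2,"dy":2.7,"dz":0,"ax":0,"ay":0,"az":0},
  {"claw":100,"dx":-2,"dy":2.7,"dz":0,"ax":0,"ay":0,"az":0},
  {"claw":100,"dx":-2,"dy":2.7,"dz":0,"ax":0,"ay":0,"az":0},
  {"claw":100,"dx":-2,"dy":2.7,"dz":0,"ax":0,"ay":0,"az":0},
  {"claw":100,"dx":-2,"dy":2.7,"dz":0,"ax":0,"ay":0,"az":0},
  {"claw":100,"dx":-2,"dy":2.7,"dz":0,"ax":0,"ay":0,"az":0},
  {"claw":100,"dx":-2,"dy":2.7,"dz":0,"ax":0,"ay":0,"az":0},
  {"claw":100,"dx":-2,"dy":2.7,"dz":0,"ax":0,"ay":0,"az":0},
  {"claw":100,"dx":-2,"dy":2.7,"dz":0,"ax":0,"ay":0,"az":0},
  {"claw":100,"dx":-2,"dy":2.7,"dz":0,"ax":0,"ay":0,"az":0},
  {"claw":100,"dx":-2,"dy":2.7,"dz":0,"ax":0,"ay":0,"az":0},
  {"claw":100,"dx":-2,"dy":2.7,"dz":0,"ax":0,"ay":0,"az":0},
  {"claw":100,"dx":-0.8,"dy":1,"dz":0,"ax":0,"ay":0,"az":0},
  {"claw":100,"dx":0,"dy":0,"dz":0,"ax":0,"ay":0,"az":0},
  {"claw":100,"dx":0,"dy":0,"dz":0,"ax":0,"ay":0,"az":0},
])

```text
t: 3.1
eef_pos: [0.5552, -0.2223, 0.4742]
orientation: [-0.0, 0.144, 0.99, 0.0]
ft_force: [0.1, -0.2, 0.3]
width: 0.0853
grip_force: 0.0
```

Run:
```python
from h import *
off(.5565,-.2245,163)
```

```text
t 3.1 pos [ 0.5552 -0.2223  0.4742] d_tool mm [-1.9 -1.8 -0. ] yaw 163.43 az needed 0.43 zaxis [-9.e-04  3.e-04 -1.e+00] F [ 0.1 -0.2  0.3] w 0.0853 [-0.52  0.39  0.33  1.51 -0.   -0.23]
```

Request:
step_arm([
  {"claw":100,"dx":-0.2,"dy":-0.15,"dz":1,"ax":0,"ay":0,"az":0},
  {"claw":100,"dx":0,"dy":0,"dz":1.2,"ax":0,"ay":0,"az":0.4},
  {"claw":100,"dx":0,"dy":0,"dz":1.2,"ax":0,"ay":0,"az":0},
  {"claw":100,"dx":0,"dy":0,"dz":1.2,"ax":0,"ay":0,"az":0},
  {"claw":100,"dx":0,"dy":0,"dz":1.2,"ax":0,"ay":0,"az":0},
  {"claw":100,"dx":0,"dy":0,"dz":0.8,"ax":0,"ay":0,"az":0},
  {"claw":100,"dx":0,"dy":0,"dz":0,"ax":0,"ay":0,"az":0},
  {"claw":100,"dx":0,"dy":0,"dz":0,"ax":0,"ay":0,"az":0},
  {"claw":60,"dx":0,"dy":0,"dz":0,"ax":0,"ay":0,"az":0},
  {"claw":40,"dx":0,"dy":0,"dz":0,"ax":0,"ay":0,"az":0},
  {"claw":40,"dx":0,"dy":0,"dz":0,"ax":0,"ay":0,"az":0},
])

```text
t: 4.02
eef_pos: [0.5565, -0.2245, 0.4093]
orientation: [0.0, 0.148, 0.989, -0.0]
ft_force: [-0.4, -0.2, 0.6]
width: 0.0515
grip_force: 0.0
```

Run:
```python
from h import *
off(.5565,-.2245,163)
for n,a in(("scene",(slice(90,240),slice(240,360))),("top",(slice(195,295),slice(365,465)))):
    im=grab_frame(n)[:,:,::-1];cv2.imwrite(f"pics/{n}1.png",im)
a=cv2.resize(cv2.imread("pics/scene1.png")[90,0:0] if 0 else cv2.imread("pics/scene1.png")[100:240,245:345],(400,560),interpolation=2)
b=cv2.resize(cv2.imread("pics/top1.png")[185:325,365:465],(400,560),interpolation=2)
cv2.imwrite("pics/c1.png",np.hstack([a,b]))
```

```text
t 4.02 pos [ 0.5565 -0.2245  0.4093] d_tool mm [ 0. -0. -0.] yaw 162.96 az needed -0.04 zaxis [ 8.e-04 -5.e-04 -1.e+00] F [-0.4 -0.2  0.6] w 0.0515 [-0.52  0.39  0.16  1.34 -0.   -0.22]
```

View pics/c1.png

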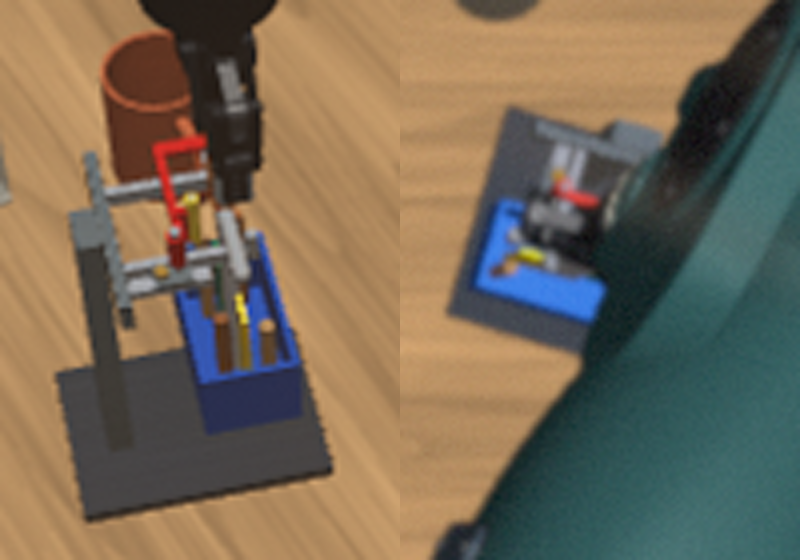

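The fingers are around the grip (left half at (235,150)), with the keeper still shut and the bar visible. I'll close now.

Request:
step_arm([
  {"claw":15,"dx":0,"dy":0,"dz":0,"ax":0,"ay":0,"az":0},
  {"claw":0,"dx":0,"dy":0,"dz":0,"ax":0,"ay":0,"az":0},
  {"claw":0,"dx":0,"dy":0,"dz":0,"ax":0,"ay":0,"az":0},
  {"claw":0,"dx":0,"dy":0,"dz":0,"ax":0,"ay":0,"az":0},
  {"claw":0,"dx":0,"dy":0,"dz":0,"ax":0,"ay":0,"az":0},
  {"claw":0,"dx":0,"dy":0,"dz":0,"ax":0,"ay":0,"az":0},
  {"claw":0,"dx":0,"dy":0,"dz":0,"ax":0,"ay":0,"az":0},
])

```text
t: 4.7
eef_pos: [0.5565, -0.2244, 0.4087]
orientation: [0.0, 0.148, 0.989, -0.0]
ft_force: [0.3, -1.3, 2.2]
width: 0.0132
grip_force: 59.9
```

Run:
```python
from h import *
off(.5565,-.2245,163)
```

```text
t 4.7 pos [ 0.5565 -0.2244  0.4087] d_tool mm [ 0.  -0.1  0. ] yaw 162.96 az needed -0.04 zaxis [ 2.e-04 -2.e-04 -1.e+00] F [ 0.3 -1.3  2.2] w 0.0132 [-0.52  0.39  0.16  1.34 -0.   -0.22]
```

Request:
step_arm([
  {"claw":0,"dx":0,"dy":0,"dz":-0.05,"ax":0,"ay":0,"az":0},
  {"claw":0,"dx":0,"dy":0,"dz":-0.05,"ax":0,"ay":0,"az":0},
  {"claw":0,"dx":0,"dy":0,"dz":-0.05,"ax":0,"ay":0,"az":0},
  {"claw":0,"dx":0,"dy":0,"dz":0,"ax":0,"ay":0,"az":0},
  {"claw":0,"dx":0,"dy":0,"dz":0,"ax":0,"ay":0,"az":0},
])

```text
t: 5.12
eef_pos: [0.5565, -0.2243, 0.41]
orientation: [-0.0, 0.148, 0.989, 0.0]
ft_force: [-0.5, -0.1, -2.8]
width: 0.013
grip_force: 59.2
```

Request:
step_arm([
  {"claw":0,"dx":-0.1,"dy":0,"dz":0,"ax":0,"ay":0,"az":0},
  {"claw":0,"dx":-0.1,"dy":0,"dz":0,"ax":0,"ay":0,"az":0},
  {"claw":0,"dx":-0.1,"dy":0,"dz":0,"ax":0,"ay":0,"az":0},
  {"claw":0,"dx":-0.1,"dy":0,"dz":0,"ax":0,"ay":0,"az":0},
  {"claw":0,"dx":-0.1,"dy":0,"dz":0,"ax":0,"ay":0,"az":0},
  {"claw":0,"dx":-0.1,"dy":0,"dz":0,"ax":0,"ay":0,"az":0},
  {"claw":0,"dx":-0.1,"dy":0,"dz":0,"ax":0,"ay":0,"az":0},
  {"claw":0,"dx":0,"dy":0,"dz":0,"ax":0,"ay":0,"az":0},
])

```text
t: 5.78
eef_pos: [0.5634, -0.2265, 0.4101]
orientation: [0.0, 0.148, 0.989, 0.0]
ft_force: [0.3, 0.3, -3.3]
width: 0.0131
grip_force: 59.2
```

```bash
cat >> h.py <<'E'
def push():
    o=get_obs();e=np.array([.956,-.292,0])
    print("t",round(o["t"],2),"x_stand mm",round(1000*e@(o["eef_pos"]-[.5565,-.2244,0]),2),"z",round(o["eef_pos"][2],4),"Fx_stand",round(e@o["ft_force"],2),"F",np.round(o["ft_force"],2),"T",np.round(o["ft_torque"],2),"w",round(o["width"],4))
E
python3 - <<'E'
from h import *
push()
E
```

```text
t 5.78 x_stand mm 7.19 z 0.4101 Fx_stand 0.18 F [ 0.3   0.34 -3.3 ] T [-0.01  0.01 -0.02] w 0.0131
```

Request:
step_arm([
  {"claw":0,"dx":-0.1,"dy":0,"dz":0,"ax":0,"ay":0,"az":0},
  {"claw":0,"dx":-0.1,"dy":0,"dz":0,"ax":0,"ay":0,"az":0},
  {"claw":0,"dx":-0.1,"dy":0,"dz":0,"ax":0,"ay":0,"az":0},
  {"claw":0,"dx":0,"dy":0,"dz":0,"ax":0,"ay":0,"az":0},
])

```text
t: 6.12
eef_pos: [0.5662, -0.2274, 0.4102]
orientation: [0.0, 0.148, 0.989, -0.0]
ft_force: [-0.3, 0.3, -3.3]
width: 0.0129
grip_force: 59.2
```

Request:
step_arm([
  {"claw":0,"dx":-0.1,"dy":0,"dz":0,"ax":0,"ay":0,"az":0},
  {"claw":0,"dx":0,"dy":0,"dz":0,"ax":0,"ay":0,"az":0},
])

```text
t: 6.28
eef_pos: [0.5671, -0.2276, 0.4102]
orientation: [0.0, 0.148, 0.989, 0.0]
ft_force: [-0.3, -0.4, -3.2]
width: 0.0129
grip_force: 59.2
```

Request:
step_arm([
  {"claw":0,"dx":-0.1,"dy":0,"dz":0,"ax":0,"ay":0,"az":0},
  {"claw":0,"dx":0,"dy":0,"dz":0,"ax":0,"ay":0,"az":0},
])

```text
t: 6.45
eef_pos: [0.568, -0.2279, 0.4101]
orientation: [-0.0, 0.148, 0.989, 0.0]
ft_force: [-1.8, 0.0, -1.8]
width: 0.0129
grip_force: 59.2
```

Request:
step_arm([
  {"claw":0,"dx":-0.1,"dy":0,"dz":0,"ax":0,"ay":0,"az":0},
  {"claw":0,"dx":0,"dy":0,"dz":0,"ax":0,"ay":0,"az":0},
])

```text
t: 6.62
eef_pos: [0.5688, -0.2281, 0.4101]
orientation: [-0.0, 0.148, 0.989, 0.0]
ft_force: [-1.9, -0.0, -2.0]
width: 0.0132
grip_force: 59.3
```

Request:
step_arm([
  {"claw":0,"dx":-0.1,"dy":0,"dz":0,"ax":0,"ay":0,"az":0},
  {"claw":0,"dx":0,"dy":0,"dz":0,"ax":0,"ay":0,"az":0},
])

```text
t: 6.78
eef_pos: [0.5698, -0.2285, 0.4101]
orientation: [-0.0, 0.148, 0.989, 0.0]
ft_force: [-4.7, 0.9, -2.2]
width: 0.0133
grip_force: 59.3
```

Request:
step_arm([
  {"claw":0,"dx":-0.1,"dy":0,"dz":0,"ax":0,"ay":0,"az":0},
  {"claw":0,"dx":0,"dy":0,"dz":0,"ax":0,"ay":0,"az":0},
])

```text
t: 6.95
eef_pos: [0.5709, -0.2288, 0.4101]
orientation: [-0.0, 0.148, 0.989, 0.0]
ft_force: [-5.4, 0.6, -2.1]
width: 0.0128
grip_force: 59.3
```

Run:
```python
from h import *
push()
```

```text
t 6.95 x_stand mm 15.05 z 0.4101 Fx_stand -5.35 F [-5.41  0.63 -2.07] T [0.27 1.1  0.02] w 0.0128
```

Request:
step_arm([
  {"claw":0,"dx":-0.1,"dy":0,"dz":0,"ax":0,"ay":0,"az":0},
  {"claw":0,"dx":0,"dy":0,"dz":0,"ax":0,"ay":0,"az":0},
])

```text
t: 7.12
eef_pos: [0.5719, -0.2291, 0.4101]
orientation: [-0.0, 0.148, 0.989, 0.0]
ft_force: [-4.9, 0.4, -1.1]
width: 0.0129
grip_force: 59.2
```

Request:
step_arm([
  {"claw":0,"dx":-0.1,"dy":0,"dz":0,"ax":0,"ay":0,"az":0},
  {"claw":0,"dx":0,"dy":0,"dz":0,"ax":0,"ay":0,"az":0},
])

```text
t: 7.28
eef_pos: [0.5728, -0.2294, 0.4101]
orientation: [-0.0, 0.148, 0.989, -0.0]
ft_force: [-5.2, 0.9, -1.9]
width: 0.0128
grip_force: 59.3
```

Request:
step_arm([
  {"claw":0,"dx":-0.1,"dy":0,"dz":0,"ax":0,"ay":0,"az":0},
  {"claw":0,"dx":0,"dy":0,"dz":0,"ax":0,"ay":0,"az":0},
])

```text
t: 7.45
eef_pos: [0.5737, -0.2298, 0.4101]
orientation: [-0.0, 0.148, 0.989, -0.0]
ft_force: [-5.2, -0.5, -1.8]
width: 0.0128
grip_force: 59.3
```

Run:
```python
from h import *
push()
```

```text
t 7.45 x_stand mm 18.04 z 0.4101 Fx_stand -4.85 F [-5.22 -0.47 -1.79] T [-0.17  1.35  0.06] w 0.0128
```

Request:
step_arm([
  {"claw":0,"dx":-0.1,"dy":0,"dz":0,"ax":0,"ay":0,"az":0},
  {"claw":0,"dx":-0.1,"dy":0,"dz":0,"ax":0,"ay":0,"az":0},
  {"claw":0,"dx":0,"dy":0,"dz":0,"ax":0,"ay":0,"az":0},
])

```text
t: 7.7
eef_pos: [0.5755, -0.2306, 0.4102]
orientation: [-0.0, 0.148, 0.989, -0.001]
ft_force: [-6.3, -2.5, -1.7]
width: 0.013
grip_force: 59.4
```

Request:
step_arm([
  {"claw":0,"dx":-0.1,"dy":0,"dz":0,"ax":0,"ay":0,"az":0},
  {"claw":0,"dx":0,"dy":0,"dz":0,"ax":0,"ay":0,"az":0},
])

```text
t: 7.87
eef_pos: [0.5765, -0.231, 0.4102]
orientation: [-0.0, 0.148, 0.989, -0.001]
ft_force: [-6.5, -3.3, -2.0]
width: 0.0128
grip_force: 59.4
```

Request:
step_arm([
  {"claw":0,"dx":-0.1,"dy":0,"dz":0,"ax":0,"ay":0,"az":0},
  {"claw":0,"dx":0,"dy":0,"dz":0,"ax":0,"ay":0,"az":0},
])

```text
t: 8.03
eef_pos: [0.5774, -0.2313, 0.4102]
orientation: [-0.0, 0.148, 0.989, -0.001]
ft_force: [-8.1, -4.3, -2.4]
width: 0.0133
grip_force: 59.4
```

Run:
```python
from h import *
push()
im=grab_frame("scene")[:,:,::-1];cv2.imwrite("pics/scene2.png",im)
cv2.imwrite("pics/c2.png",np.hstack([cv2.resize(cv2.imread(f"pics/scene{i}.png")[115:215,250:330],(400,500),interpolation=2) for i in(1,2)]))
```

```text
t 8.03 x_stand mm 22.0 z 0.4102 Fx_stand -6.51 F [-8.12 -4.28 -2.39] T [-0.78  1.6  -0.01] w 0.0133
```

View pics/c2.png

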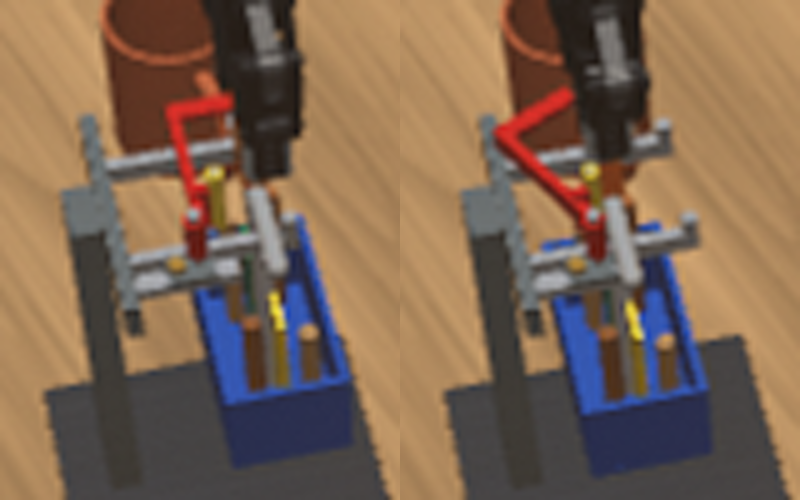

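The keeper is swung well open in the right half, with its corner moved from (175,110) to (100,130). A sideways force is building up at the roller's height. The caddy sits about 4 mm to +y, so the grip post is likely rubbing the roller's side. I'll ease the caddy towards -y.

Request:
step_arm([
  {"claw":0,"dx":0,"dy":-0.1,"dz":0,"ax":0,"ay":0,"az":0},
  {"claw":0,"dx":0,"dy":-0.1,"dz":0,"ax":0,"ay":0,"az":0},
  {"claw":0,"dx":0,"dy":0,"dz":0,"ax":0,"ay":0,"az":0},
])

```text
t: 8.33
eef_pos: [0.5769, -0.2328, 0.4101]
orientation: [-0.0, 0.148, 0.989, 0.0]
ft_force: [-5.4, 1.2, -3.5]
width: 0.0129
grip_force: 59.3
```

Request:
step_arm([
  {"claw":0,"dx":0,"dy":-0.1,"dz":0,"ax":0,"ay":0,"az":0},
  {"claw":0,"dx":0,"dy":-0.1,"dz":0,"ax":0,"ay":0,"az":0},
  {"claw":0,"dx":0,"dy":0,"dz":0,"ax":0,"ay":0,"az":0},
])

```text
t: 8.58
eef_pos: [0.5763, -0.2347, 0.4101]
orientation: [-0.0, 0.148, 0.989, 0.0]
ft_force: [-4.8, 1.2, -2.4]
width: 0.0128
grip_force: 59.2
```

Run:
```python
from h import *
push()
p=onz("scene",np.array([(195,215),(175,110),(100,130)])/5+[250,115],.228);e=np.array([[.956,-.292],[.292,.956]])
q=(p[:,:2]-[.5565,-.2244])@e.T*1000;print(q.round(1))
a=np.degrees(np.arctan2(*(q[1:]-q[0]).T[::-1]));print(a,np.radians(a[1]-a[0]))
```

```text
t 8.58 x_stand mm 21.99 z 0.4101 Fx_stand -4.99 F [-4.84  1.25 -2.41] T [0.37 1.14 0.03] w 0.0128
[[ 32.4  36.2]
 [ 28.9 -29.2]
 [ 64.2 -25.1]]
[-93.14078189 -62.629378  ] 0.5325244573834625
```

Request:
step_arm([
  {"claw":0,"dx":-0.05,"dy":0,"dz":0,"ax":0,"ay":0,"az":0},
  {"claw":0,"dx":0,"dy":0,"dz":0,"ax":0,"ay":0,"az":0},
])

```text
t: 8.75
eef_pos: [0.5768, -0.2349, 0.4101]
orientation: [-0.0, 0.148, 0.989, -0.0]
ft_force: [-5.1, 0.8, -2.6]
width: 0.0131
grip_force: 59.2
```

Request:
step_arm([
  {"claw":0,"dx":-0.05,"dy":0,"dz":0,"ax":0,"ay":0,"az":0},
  {"claw":0,"dx":0,"dy":0,"dz":0,"ax":0,"ay":0,"az":0},
])

```text
t: 8.92
eef_pos: [0.5773, -0.235, 0.4101]
orientation: [-0.0, 0.148, 0.989, -0.0]
ft_force: [-4.8, 0.4, -2.4]
width: 0.0126
grip_force: 59.2
```

Request:
step_arm([
  {"claw":0,"dx":-0.05,"dy":0,"dz":0,"ax":0,"ay":0,"az":0},
  {"claw":0,"dx":0,"dy":0,"dz":0,"ax":0,"ay":0,"az":0},
])

```text
t: 9.08
eef_pos: [0.5778, -0.2351, 0.4101]
orientation: [-0.0, 0.148, 0.989, -0.0]
ft_force: [-4.7, 2.0, -2.7]
width: 0.0127
grip_force: 59.2
```

Run:
```python
from h import *
push()
```

```text
t 9.08 x_stand mm 23.5 z 0.4101 Fx_stand -5.06 F [-4.67  2.04 -2.72] T [0.24 1.24 0.09] w 0.0127
```

Request:
step_arm([
  {"claw":0,"dx":-0.05,"dy":0,"dz":0,"ax":0,"ay":0,"az":0},
  {"claw":0,"dx":0,"dy":0,"dz":0,"ax":0,"ay":0,"az":0},
])

```text
t: 9.25
eef_pos: [0.5781, -0.2352, 0.4101]
orientation: [-0.0, 0.148, 0.989, -0.0]
ft_force: [-7.3, 1.7, -2.1]
width: 0.0133
grip_force: 59.3
```

Request:
step_arm([
  {"claw":0,"dx":-0.05,"dy":0,"dz":0,"ax":0,"ay":0,"az":0},
  {"claw":0,"dx":0,"dy":0,"dz":0,"ax":0,"ay":0,"az":0},
])

```text
t: 9.42
eef_pos: [0.5785, -0.2353, 0.4101]
orientation: [-0.001, 0.148, 0.989, 0.0]
ft_force: [-8.0, 2.5, -1.4]
width: 0.0129
grip_force: 59.4
```

Run:
```python
from h import *
push()
```

```text
t 9.42 x_stand mm 24.18 z 0.4101 Fx_stand -8.37 F [-7.99  2.52 -1.43] T [0.51 1.93 0.09] w 0.0129
```

Request:
step_arm([
  {"claw":0,"dx":0.03,"dy":0,"dz":0,"ax":0,"ay":0,"az":0},
  {"claw":0,"dx":0,"dy":0,"dz":-0.1,"ax":0,"ay":0,"az":0},
  {"claw":0,"dx":0,"dy":0,"dz":-0.1,"ax":0,"ay":0,"az":0},
  {"claw":0,"dx":0,"dy":0,"dz":0,"ax":0,"ay":0,"az":0},
])

```text
t: 9.75
eef_pos: [0.5783, -0.2353, 0.4119]
orientation: [-0.001, 0.148, 0.989, 0.0]
ft_force: [-6.1, 1.7, -3.5]
width: 0.013
grip_force: 59.1
```

Run:
```python
from h import *
push()
```

```text
t 9.75 x_stand mm 24.01 z 0.4119 Fx_stand -6.31 F [-6.07  1.74 -3.53] T [0.51 1.61 0.11] w 0.013
```

Request:
step_arm([
  {"claw":0,"dx":0,"dy":0,"dz":-0.1,"ax":0,"ay":0,"az":0},
  {"claw":0,"dx":0,"dy":0,"dz":-0.1,"ax":0,"ay":0,"az":0},
  {"claw":0,"dx":0,"dy":0,"dz":0,"ax":0,"ay":0,"az":0},
])

```text
t: 10.0
eef_pos: [0.5783, -0.2353, 0.4139]
orientation: [-0.001, 0.148, 0.989, 0.0]
ft_force: [-5.8, 1.9, -2.7]
width: 0.0128
grip_force: 59.1
```

Request:
step_arm([
  {"claw":0,"dx":0,"dy":0,"dz":-0.1,"ax":0,"ay":0,"az":0},
  {"claw":0,"dx":0,"dy":0,"dz":-0.1,"ax":0,"ay":0,"az":0},
  {"claw":0,"dx":0,"dy":0,"dz":0,"ax":0,"ay":0,"az":0},
])

```text
t: 10.25
eef_pos: [0.5783, -0.2352, 0.4159]
orientation: [-0.001, 0.148, 0.989, 0.0]
ft_force: [-6.5, 1.6, -2.8]
width: 0.0132
grip_force: 59.2
```

Run:
```python
from h import *
push()
```

```text
t 10.25 x_stand mm 24.01 z 0.4159 Fx_stand -6.68 F [-6.49  1.63 -2.79] T [0.48 1.61 0.09] w 0.0132
```

Request:
step_arm([
  {"claw":0,"dx":0,"dy":0,"dz":-0.1,"ax":0,"ay":0,"az":0},
  {"claw":0,"dx":0,"dy":0,"dz":-0.1,"ax":0,"ay":0,"az":0},
  {"claw":0,"dx":0,"dy":0,"dz":-0.1,"ax":0,"ay":0,"az":0},
  {"claw":0,"dx":0,"dy":0,"dz":0,"ax":0,"ay":0,"az":0},
])

```text
t: 10.58
eef_pos: [0.5783, -0.2353, 0.4189]
orientation: [-0.001, 0.148, 0.989, 0.0]
ft_force: [-6.3, 0.5, -2.4]
width: 0.0131
grip_force: 59.2
```

Request:
step_arm([
  {"claw":0,"dx":0,"dy":0,"dz":-0.1,"ax":0,"ay":0,"az":0},
  {"claw":0,"dx":0,"dy":0,"dz":-0.1,"ax":0,"ay":0,"az":0},
  {"claw":0,"dx":0,"dy":0,"dz":-0.1,"ax":0,"ay":0,"az":0},
  {"claw":0,"dx":0,"dy":0,"dz":-0.1,"ax":0,"ay":0,"az":0},
  {"claw":0,"dx":0,"dy":0,"dz":0,"ax":0,"ay":0,"az":0},
])

```text
t: 11.0
eef_pos: [0.5783, -0.2353, 0.4229]
orientation: [-0.001, 0.148, 0.989, 0.0]
ft_force: [-6.4, 0.9, -3.1]
width: 0.013
grip_force: 59.1
```

Run:
```python
from h import *
push()
```

```text
t 11.0 x_stand mm 24.04 z 0.4229 Fx_stand -6.36 F [-6.39  0.85 -3.12] T [0.39 1.63 0.12] w 0.013
```

Request:
step_arm([
  {"claw":0,"dx":0,"dy":0,"dz":-0.1,"ax":0,"ay":0,"az":0},
  {"claw":0,"dx":0,"dy":0,"dz":-0.1,"ax":0,"ay":0,"az":0},
  {"claw":0,"dx":0,"dy":0,"dz":-0.1,"ax":0,"ay":0,"az":0},
  {"claw":0,"dx":0,"dy":0,"dz":-0.1,"ax":0,"ay":0,"az":0},
  {"claw":0,"dx":0,"dy":0,"dz":0,"ax":0,"ay":0,"az":0},
])

```text
t: 11.42
eef_pos: [0.5783, -0.2353, 0.427]
orientation: [-0.0, 0.148, 0.989, 0.0]
ft_force: [-7.3, 1.0, -2.9]
width: 0.0129
grip_force: 59.2
```

Request:
step_arm([
  {"claw":0,"dx":0,"dy":0,"dz":-0.1,"ax":0,"ay":0,"az":0},
  {"claw":0,"dx":0,"dy":0,"dz":-0.1,"ax":0,"ay":0,"az":0},
  {"claw":0,"dx":0,"dy":0,"dz":-0.1,"ax":0,"ay":0,"az":0},
  {"claw":0,"dx":0,"dy":0,"dz":-0.1,"ax":0,"ay":0,"az":0},
  {"claw":0,"dx":0,"dy":0,"dz":0,"ax":0,"ay":0,"az":0},
])

```text
t: 11.83
eef_pos: [0.5784, -0.2353, 0.4309]
orientation: [-0.001, 0.148, 0.989, 0.0]
ft_force: [-7.3, 2.2, -3.0]
width: 0.0129
grip_force: 59.1
```

Request:
step_arm([
  {"claw":0,"dx":0,"dy":0,"dz":-0.1,"ax":0,"ay":0,"az":0},
  {"claw":0,"dx":0,"dy":0,"dz":-0.1,"ax":0,"ay":0,"az":0},
  {"claw":0,"dx":0,"dy":0,"dz":-0.1,"ax":0,"ay":0,"az":0},
  {"claw":0,"dx":0,"dy":0,"dz":-0.1,"ax":0,"ay":0,"az":0},
  {"claw":0,"dx":0,"dy":0,"dz":-0.05,"ax":0,"ay":0,"az":0},
  {"claw":0,"dx":0,"dy":0,"dz":0,"ax":0,"ay":0,"az":0},
])

```text
t: 12.33
eef_pos: [0.5784, -0.2353, 0.4354]
orientation: [-0.0, 0.148, 0.989, 0.0]
ft_force: [-5.9, 1.3, -4.4]
width: 0.0131
grip_force: 59.0
```

Run:
```python
from h import *
push()
im=grab_frame("scene")[:,:,::-1];cv2.imwrite("pics/scene3.png",im)
cv2.imwrite("pics/c3.png",cv2.resize(im[95:215,250:350],(500,600),interpolation=2))
```

```text
t 12.33 x_stand mm 24.09 z 0.4354 Fx_stand -6.05 F [-5.94  1.25 -4.4 ] T [0.35 1.43 0.08] w 0.0131
```

View pics/c3.png

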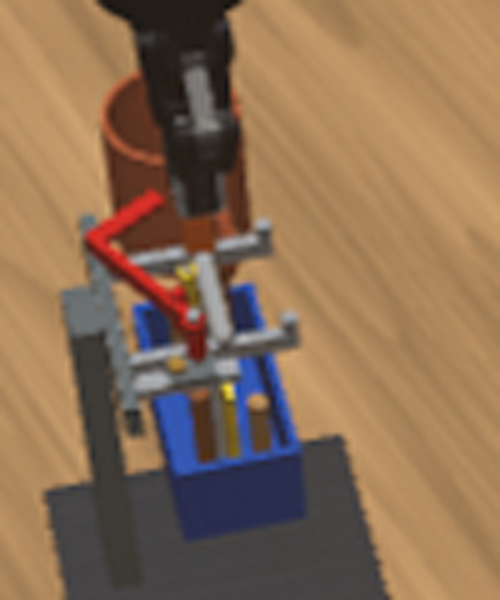

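The bar is now above the lever, with the keeper still held open (corner at (90,240)). I'll draw out towards the mouth at this height.

Request:
step_arm([
  {"claw":0,"dx":0.1,"dy":0,"dz":0,"ax":0,"ay":0,"az":0},
  {"claw":0,"dx":0.2,"dy":0,"dz":0,"ax":0,"ay":0,"az":0},
  {"claw":0,"dx":0.2,"dy":0,"dz":0,"ax":0,"ay":0,"az":0},
  {"claw":0,"dx":0.2,"dy":0,"dz":0,"ax":0,"ay":0,"az":0},
  {"claw":0,"dx":0.2,"dy":0,"dz":0,"ax":0,"ay":0,"az":0},
  {"claw":0,"dx":0.2,"dy":0,"dz":0,"ax":0,"ay":0,"az":0},
  {"claw":0,"dx":0.2,"dy":0,"dz":0,"ax":0,"ay":0,"az":0},
  {"claw":0,"dx":0,"dy":0,"dz":0,"ax":0,"ay":0,"az":0},
])

```text
t: 13.05
eef_pos: [0.566, -0.2315, 0.4362]
orientation: [0.001, 0.148, 0.989, -0.0]
ft_force: [0.3, -0.2, -3.9]
width: 0.0132
grip_force: 59.2
```

Request:
step_arm([
  {"claw":0,"dx":0.3,"dy":0,"dz":0,"ax":0,"ay":0,"az":0},
  {"claw":0,"dx":0.4,"dy":0,"dz":0,"ax":0,"ay":0,"az":0},
  {"claw":0,"dx":0.4,"dy":0,"dz":0,"ax":0,"ay":0,"az":0},
  {"claw":0,"dx":0.4,"dy":0,"dz":0,"ax":0,"ay":0,"az":0},
  {"claw":0,"dx":0.4,"dy":0,"dz":0,"ax":0,"ay":0,"az":0},
  {"claw":0,"dx":0.4,"dy":0,"dz":0,"ax":0,"ay":0,"az":0},
  {"claw":0,"dx":0,"dy":0,"dz":0,"ax":0,"ay":0,"az":0},
])

```text
t: 13.63
eef_pos: [0.5434, -0.2245, 0.4359]
orientation: [0.0, 0.148, 0.989, -0.0]
ft_force: [-0.7, 0.7, -3.5]
width: 0.0132
grip_force: 59.2
```

Run:
```python
from h import *
push()
```

```text
t 13.63 x_stand mm -12.54 z 0.4359 Fx_stand -0.84 F [-0.66  0.72 -3.48] T [-0.02 -0.1   0.04] w 0.0132
```

Request:
step_arm([
  {"claw":0,"dx":0.7,"dy":0,"dz":0,"ax":0,"ay":0,"az":0},
  {"claw":0,"dx":0.7,"dy":0,"dz":0,"ax":0,"ay":0,"az":0},
  {"claw":0,"dx":0.7,"dy":0,"dz":0,"ax":0,"ay":0,"az":0},
  {"claw":0,"dx":0.7,"dy":0,"dz":0,"ax":0,"ay":0,"az":0},
  {"claw":0,"dx":0.7,"dy":0,"dz":0,"ax":0,"ay":0,"az":0},
  {"claw":0,"dx":0.7,"dy":0,"dz":0,"ax":0,"ay":0,"az":0},
  {"claw":0,"dx":0.7,"dy":0,"dz":0,"ax":0,"ay":0,"az":0},
  {"claw":0,"dx":0.7,"dy":0,"dz":0,"ax":0,"ay":0,"az":0},
  {"claw":0,"dx":0.7,"dy":0,"dz":0,"ax":0,"ay":0,"az":0},
  {"claw":0,"dx":0.7,"dy":0,"dz":0,"ax":0,"ay":0,"az":0},
  {"claw":0,"dx":0.7,"dy":0,"dz":0,"ax":0,"ay":0,"az":0},
  {"claw":0,"dx":0.7,"dy":0,"dz":0,"ax":0,"ay":0,"az":0},
  {"claw":0,"dx":0.3,"dy":0,"dz":0,"ax":0,"ay":0,"az":0},
  {"claw":0,"dx":0,"dy":0,"dz":-0.5,"ax":0,"ay":0,"az":0},
  {"claw":0,"dx":0,"dy":0,"dz":-1,"ax":0,"ay":0,"az":0},
  {"claw":0,"dx":0,"dy":0,"dz":-1,"ax":0,"ay":0,"az":0},
  {"claw":0,"dx":0,"dy":0,"dz":-0.5,"ax":0,"ay":0,"az":-2.8},
  {"claw":0,"dx":0,"dy":0,"dz":0,"ax":0,"ay":0,"az":0},
])

```text
t: 15.13
eef_pos: [0.4612, -0.1994, 0.4669]
orientation: [0.001, 0.123, 0.992, -0.0]
ft_force: [0.6, -0.6, -2.0]
width: 0.0127
grip_force: 59.2
```

Run:
```python
from h import *
push(); off(.5185,.183,165.8)
im=grab_frame("scene")[:,:,::-1];cv2.imwrite("pics/scene4.png",im)
cv2.imwrite("pics/c4.png",cv2.resize(im[80:240,230:390],(600,600),interpolation=2))
```

```text
t 15.13 x_stand mm -98.38 z 0.4669 Fx_stand 0.77 F [ 0.63 -0.59 -2.01] T [-0.05 -0.01  0.01] w 0.0127
t 15.13 pos [ 0.4612 -0.1994  0.4669] d_tool mm [ 3.760e+01  3.849e+02 -3.000e-01] yaw 165.89 az needed 0.09 zaxis [ 0.0017 -0.001  -1.    ] F [ 0.6 -0.6 -2. ] w 0.0127 [-0.57  0.21  0.05  1.41  0.   -0.32]
```

View pics/c4.png

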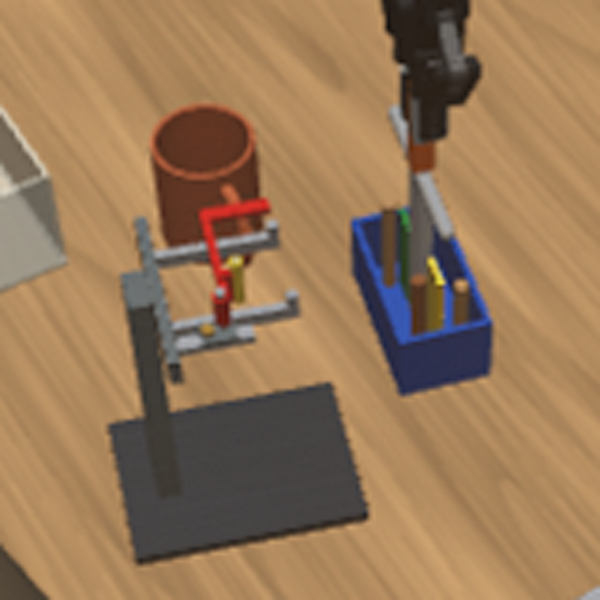

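The caddy is free and the keeper has sprung shut undamaged. Next I'll carry it over to the board.

Request:
step_arm([
  {"claw":0,"dx":0.12,"dy":1,"dz":0,"ax":0,"ay":0,"az":0},
  {"claw":0,"dx":0.2,"dy":2,"dz":0,"ax":0,"ay":0,"az":0},
  {"claw":0,"dx":0.24,"dy":2.5,"dz":0,"ax":0,"ay":0,"az":0},
  {"claw":0,"dx":0.24,"dy":2.5,"dz":0,"ax":0,"ay":0,"az":0},
  {"claw":0,"dx":0.24,"dy":2.5,"dz":0,"ax":0,"ay":0,"az":0},
  {"claw":0,"dx":0.24,"dy":2.5,"dz":0,"ax":0,"ay":0,"az":0},
  {"claw":0,"dx":0.24,"dy":2.5,"dz":0,"ax":0,"ay":0,"az":0},
  {"claw":0,"dx":0.24,"dy":2.5,"dz":0,"ax":0,"ay":0,"az":0},
  {"claw":0,"dx":0.24,"dy":2.5,"dz":0,"ax":0,"ay":0,"az":0},
  {"claw":0,"dx":0.24,"dy":2.5,"dz":0,"ax":0,"ay":0,"az":0},
  {"claw":0,"dx":0.24,"dy":2.5,"dz":0,"ax":0,"ay":0,"az":0},
  {"claw":0,"dx":0.24,"dy":2.5,"dz":0,"ax":0,"ay":0,"az":0},
  {"claw":0,"dx":0.24,"dy":2.5,"dz":0,"ax":0,"ay":0,"az":0},
  {"claw":0,"dx":0.24,"dy":2.5,"dz":0,"ax":0,"ay":0,"az":0},
  {"claw":0,"dx":0.24,"dy":2.5,"dz":0,"ax":0,"ay":0,"az":0},
  {"claw":0,"dx":0.2,"dy":2,"dz":0,"ax":0,"ay":0,"az":0},
  {"claw":0,"dx":0.12,"dy":1,"dz":0,"ax":0,"ay":0,"az":0},
  {"claw":0,"dx":0,"dy":0,"dz":0,"ax":0,"ay":0,"az":0},
  {"claw":0,"dx":0,"dy":0,"dz":0,"ax":0,"ay":0,"az":0},
])

```text
t: 16.77
eef_pos: [0.5189, 0.1834, 0.4653]
orientation: [-0.0, 0.124, 0.992, -0.0]
ft_force: [-0.3, -0.7, -2.9]
width: 0.0127
grip_force: 59.1
```

Run:
```python
from h import *
off(.5185,.183,165.8)
im=grab_frame("scene")[:,:,::-1];cv2.imwrite("pics/scene5.png",im)
cv2.imwrite("pics/c5.png",cv2.resize(im[170:390,330:490],(480,600),interpolation=2)[:600])
```

```text
t 16.77 pos [0.5189 0.1834 0.4653] d_tool mm [ 0.3 -0.5  0. ] yaw 165.79 az needed -0.01 zaxis [-7.e-04 -4.e-04 -1.e+00] F [-0.3 -0.7 -2.9] w 0.0127 [ 0.19  0.3   0.17  1.44 -0.    0.44]
```

View pics/c5.png

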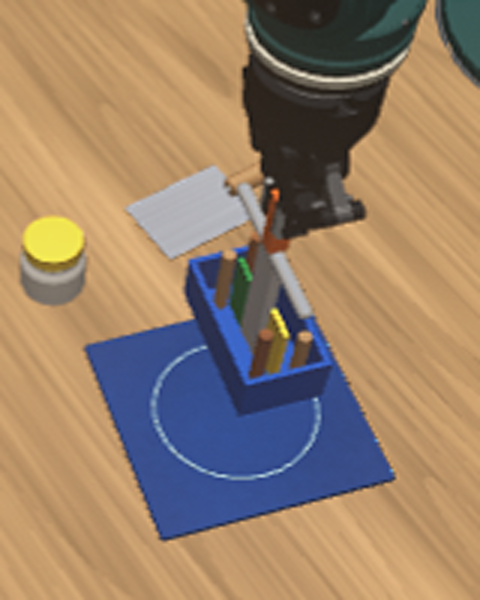

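The caddy hangs over the board. The rim corners are at crop (188,262), (240,382) and (330,362). I'll check for pitch from the box's offset.

Run:
```python
from h import *
P=onz("scene",np.array([(188,262),(240,382),(330,362)])/[3,600/220]+[330,170],.1716)
c=(P[0]+P[2])/2;print(P.round(4),c.round(4),np.linalg.norm(P[0]-P[1]),np.linalg.norm(P[1]-P[2]))
y=np.radians(-14.2);e=np.array([[np.cos(y),np.sin(y)],[-np.sin(y),np.cos(y)]])
print("offset in caddy axes mm",(e@(c[:2]-[.5189,.1834])*1000).round(1))
```

```text
[[0.5358 0.1259 0.1716]
 [0.5633 0.2267 0.1716]
 [0.5038 0.2436 0.1716]] [0.5198 0.1848 0.1716] 0.10449706449731844 0.06191466835939416
offset in caddy axes mm [0.5 1.5]
```

Request:
step_arm([
  {"claw":0,"dx":0.03,"dy":-0.1,"dz":0.5,"ax":0,"ay":0,"az":0},
  {"claw":0,"dx":0,"dy":0,"dz":1,"ax":0,"ay":0,"az":0},
  {"claw":0,"dx":0,"dy":0,"dz":1,"ax":0,"ay":0,"az":0},
  {"claw":0,"dx":0,"dy":0,"dz":1,"ax":0,"ay":0,"az":0},
  {"claw":0,"dx":0,"dy":0,"dz":1,"ax":0,"ay":0,"az":0},
  {"claw":0,"dx":0,"dy":0,"dz":1,"ax":0,"ay":0,"az":0},
  {"claw":0,"dx":0,"dy":0,"dz":1,"ax":0,"ay":0,"az":0},
  {"claw":0,"dx":0,"dy":0,"dz":1,"ax":0,"ay":0,"az":0},
  {"claw":0,"dx":0,"dy":0,"dz":1,"ax":0,"ay":0,"az":0},
  {"claw":0,"dx":0,"dy":0,"dz":1,"ax":0,"ay":0,"az":0},
  {"claw":0,"dx":0,"dy":0,"dz":0.6,"ax":0,"ay":0,"az":0},
  {"claw":0,"dx":0,"dy":0,"dz":0.4,"ax":0,"ay":0,"az":0},
  {"claw":0,"dx":0,"dy":0,"dz":0.3,"ax":0,"ay":0,"az":0},
  {"claw":0,"dx":0,"dy":0,"dz":0.2,"ax":0,"ay":0,"az":0},
  {"claw":0,"dx":0,"dy":0,"dz":0,"ax":0,"ay":0,"az":0},
  {"claw":0,"dx":0,"dy":0,"dz":0,"ax":0,"ay":0,"az":0},
])

```text
t: 18.15
eef_pos: [0.5186, 0.1822, 0.3559]
orientation: [0.0, 0.124, 0.992, 0.0]
ft_force: [0.4, 0.5, -2.1]
width: 0.0128
grip_force: 59.1
```

Request:
step_arm([
  {"claw":0,"dx":0,"dy":0,"dz":0.05,"ax":0,"ay":0,"az":0},
  {"claw":0,"dx":0,"dy":0,"dz":0.05,"ax":0,"ay":0,"az":0},
  {"claw":0,"dx":0,"dy":0,"dz":0,"ax":0,"ay":0,"az":0},
])

```text
t: 18.4
eef_pos: [0.5186, 0.1823, 0.3547]
orientation: [0.0, 0.124, 0.992, 0.0]
ft_force: [-0.6, -0.9, -3.5]
width: 0.013
grip_force: 59.1
```

Request:
step_arm([
  {"claw":0,"dx":0,"dy":0,"dz":0.05,"ax":0,"ay":0,"az":0},
  {"claw":0,"dx":0,"dy":0,"dz":0.05,"ax":0,"ay":0,"az":0},
  {"claw":0,"dx":0,"dy":0,"dz":0,"ax":0,"ay":0,"az":0},
])

```text
t: 18.65
eef_pos: [0.5186, 0.1822, 0.3536]
orientation: [-0.0, 0.124, 0.992, -0.0]
ft_force: [0.2, 0.5, -3.6]
width: 0.0127
grip_force: 59.1
```

Request:
step_arm([
  {"claw":0,"dx":0,"dy":0,"dz":0.05,"ax":0,"ay":0,"az":0},
  {"claw":0,"dx":0,"dy":0,"dz":0.05,"ax":0,"ay":0,"az":0},
  {"claw":0,"dx":0,"dy":0,"dz":0,"ax":0,"ay":0,"az":0},
])

```text
t: 18.9
eef_pos: [0.5186, 0.1822, 0.3526]
orientation: [-0.0, 0.124, 0.992, -0.0]
ft_force: [-0.2, 0.3, -3.4]
width: 0.013
grip_force: 59.1
```

Request:
step_arm([
  {"claw":0,"dx":0,"dy":0,"dz":0.05,"ax":0,"ay":0,"az":0},
  {"claw":0,"dx":0,"dy":0,"dz":0,"ax":0,"ay":0,"az":0},
])

```text
t: 19.07
eef_pos: [0.5186, 0.1822, 0.3522]
orientation: [0.0, 0.124, 0.992, 0.0]
ft_force: [-0.1, 0.8, -3.0]
width: 0.0131
grip_force: 59.3
```

Request:
step_arm([
  {"claw":0,"dx":0,"dy":0,"dz":0.05,"ax":0,"ay":0,"az":0},
  {"claw":0,"dx":0,"dy":0,"dz":0,"ax":0,"ay":0,"az":0},
])

```text
t: 19.23
eef_pos: [0.5186, 0.1822, 0.3522]
orientation: [0.0, 0.124, 0.992, -0.0]
ft_force: [-1.4, -2.0, 5.0]
width: 0.0131
grip_force: 60.1
```

Request:
step_arm([
  {"claw":0,"dx":0,"dy":0,"dz":0.05,"ax":0,"ay":0,"az":0},
  {"claw":0,"dx":0,"dy":0,"dz":0,"ax":0,"ay":0,"az":0},
])

```text
t: 19.4
eef_pos: [0.5187, 0.1821, 0.3521]
orientation: [0.001, 0.124, 0.992, -0.0]
ft_force: [-2.8, -3.6, 11.2]
width: 0.0129
grip_force: 61.1
```

The caddy is down on the board. I'll ease off the press, open and retreat straight up.

Request:
step_arm([
  {"claw":0,"dx":0,"dy":0,"dz":-0.06,"ax":0,"ay":0,"az":0},
  {"claw":0,"dx":0,"dy":0,"dz":0,"ax":0,"ay":0,"az":0},
  {"claw":20,"dx":0,"dy":0,"dz":0,"ax":0,"ay":0,"az":0},
  {"claw":40,"dx":0,"dy":0,"dz":0,"ax":0,"ay":0,"az":0},
  {"claw":60,"dx":0,"dy":0,"dz":0,"ax":0,"ay":0,"az":0},
  {"claw":60,"dx":0,"dy":0,"dz":0,"ax":0,"ay":0,"az":0},
  {"claw":60,"dx":0,"dy":0,"dz":0,"ax":0,"ay":0,"az":0},
  {"claw":60,"dx":0,"dy":0,"dz":0,"ax":0,"ay":0,"az":0},
])

```text
t: 20.07
eef_pos: [0.5186, 0.1823, 0.3517]
orientation: [-0.0, 0.124, 0.992, -0.0]
ft_force: [0.6, -0.4, 0.7]
width: 0.0511
grip_force: 0.0
```

Request:
step_arm([
  {"claw":60,"dx":0,"dy":0,"dz":-0.5,"ax":0,"ay":0,"az":0},
  {"claw":60,"dx":0,"dy":0,"dz":-1,"ax":0,"ay":0,"az":0},
  {"claw":60,"dx":0,"dy":0,"dz":-1.5,"ax":0,"ay":0,"az":0},
  {"claw":60,"dx":0,"dy":0,"dz":-1.5,"ax":0,"ay":0,"az":0},
  {"claw":60,"dx":0,"dy":0,"dz":-2,"ax":0,"ay":0,"az":0},
  {"claw":60,"dx":0,"dy":0,"dz":-2,"ax":0,"ay":0,"az":0},
  {"claw":60,"dx":0,"dy":0,"dz":-2,"ax":0,"ay":0,"az":0},
  {"claw":60,"dx":0,"dy":0,"dz":-1,"ax":0,"ay":0,"az":0},
  {"claw":60,"dx":0,"dy":0,"dz":0,"ax":0,"ay":0,"az":0},
  {"claw":60,"dx":0,"dy":0,"dz":0,"ax":0,"ay":0,"az":0},
])

```text
t: 20.9
eef_pos: [0.5186, 0.1823, 0.4669]
orientation: [0.0, 0.124, 0.992, 0.0]
ft_force: [0.3, 0.9, -1.2]
width: 0.0512
grip_force: 0.0
```

Run:
```python
from h import *
off(.5185,.183,165.8)
im=grab_frame("scene")[:,:,::-1]
cv2.imwrite("pics/c6.png",cv2.resize(im[130:390,230:490],(600,600),interpolation=2))
```

```text
t 20.9 pos [0.5186 0.1823 0.4669] d_tool mm [0.3 0.7 0. ] yaw 165.77 az needed -0.03 zaxis [ 8.e-04  2.e-04 -1.e+00] F [ 0.3  0.9 -1.2] w 0.0512 [ 0.19  0.3   0.17  1.44 -0.    0.44]
```

View pics/c6.png

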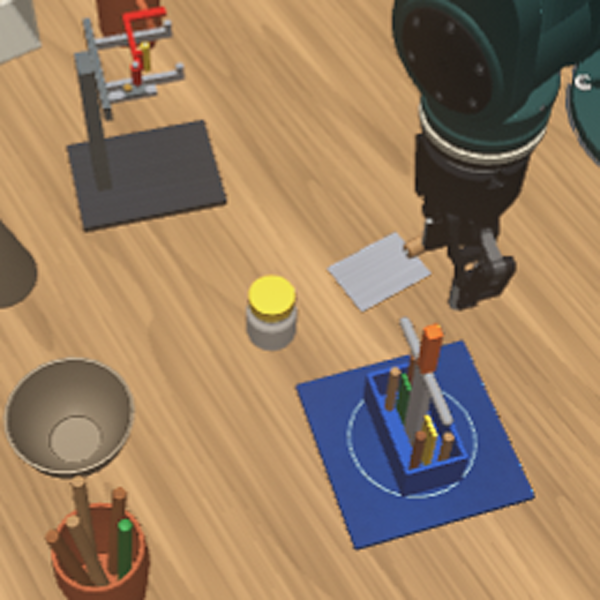

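The caddy stands upright and centred in the board's ring at (412,435). The gripper is clear of it, the keeper is shut, and the other things in view stand where they did.

```bash
python3 -c "
from plant import job_done
print(job_done())"
```

```text
the job is handed in; nothing more can be done
None
```

The caddy is off the hook, standing upright in the middle of the blue board and released, and the job is handed in. The keeper sprang shut again looking undamaged; the highest push force I read while opening it was about 9 N, under the 12 N limit.

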